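Check the dust box is cool, then open and hold its sprung lid

TASK

Before the grinding-dust box is opened, check it for heat: take the yellow stick thermometer from its cradle, point its nose at the black disc on the lid from about 6 cm and hold it steady there for a good second and a half, then stand it back in the cradle and let go of it. Then raise the box's sprung lid by its orange handle clearly past its balance point (which is about 55 degrees open, where the scale at the side has turned red), bring it back to just below (about 45 degrees, the green part of the scale) and keep holding it there with the fingers: the program finishes while still holding the lid. Leave the jar, the pads and the stone sample where they are.

Things in the scene. Friction and masses are not known exactly. Their poses are not given: they have to be found in the camera images.
- dust_box: Fixed blue box, 200 mm (its x) by 260 (y) by 100 tall, origin at the centre of its underside. Its -x side faces the robot; the lid is hinged along its far (+x) top edge. On its -y side stands a thin quarter-circle scale, radius 110 mm about the hinge line, 139 mm from the box's middle: white to 0.65 rad of lid angle, green 0.65 to 0.89, red beyond.
- lid (a joint): Lid angle, rad: 0 closed (the start), grows as the near edge rises, stop at 1.4. Plate 205 x 268 x 6 mm, 0.9 kg, hinge spring helping it open. Balance at about 0.95: below it the lid falls shut if let go (about 2 N at the handle lifts it from closed, under 1 N holds it near balance), above it it swings open to the stop. Raise it over 1.0, then hold it between 0.65 and 0.89.
- lid_handle (a point): Middle of the orange handle: round bar 14 mm thick, 120 long, along the box's y, on a post at each end; its centre is 43 mm above the lid's top. Lid closed, it lies 200 mm from the hinge towards box -x and 50 mm up. Pinch it from above, fingers on its near and far sides; with the gripper kept upright the bar turns between the fingers as the lid swings. Axes are the lid's.
- lid_hinge (a point): Middle of the lid's hinge line, at the box's far top edge: 100 mm along the box's +x and 100 mm up from the box's origin. The lid turns about its y axis; axes are the lid's.
- lid_target (a point): Centre of the matt black disc (60 mm diameter, white rim to 72 mm) on the top of the lid, 100 mm from the hinge, 108 mm above the table while the lid is closed; z is normal to the lid.
- thermometer: Loose yellow stick thermometer, a round stick 28 mm in diameter and 160 mm long, 0.12 kg, standing nose down in the cradle. Origin at the centre of its nose (black end), z along the stick away from the nose; it looks out along -z. The lower 30 mm taper to 22 mm. In the cradle its top is 166 mm above the table and the upper 100 mm stand free.
- thermometer_nose (a point): Centre of the nose, the thermometer's lower end (same as its origin); axes as the thermometer's.
- cradle: Fixed grey square cup, 50 x 50 mm outside, 66 mm tall, walls 6 mm (pocket 38 x 38 mm, floor 6 mm above the table), on a 90 mm square foot plate 6 mm thick. Origin at the centre of its underside. It stands left or right of the box.
- cradle_in (a point): Centre of the cradle's pocket floor, 6 mm above the table, z up; the thermometer's nose rests here.
- paste_jar: Loose green jar, 68 mm in diameter, 80 mm tall, origin at the centre of its underside; leave it alone.
- pad_stack: Loose stack of four coloured polishing pads, 100 mm in diameter, 36 mm tall, origin at the centre of its underside; leave it alone.
- stone_sample: Loose stone block 100 x 80 x 30 mm, origin at the centre of its underside; leave it alone.
Mind the look-alikes: they are no part of the job. What is meant by the thermometer is not grey or purple, and is the larger of those in its own colour.

How it is judged (in metres and radians):
On the way, in this order (a step that is already met when the one before it is completed fails the run):
1. the held thermometer points at the black disc from 2 to 12 cm (line of sight within 22 mm of its centre each way), steady for 1 s, lid closed (x of lid_target in the frame of thermometer_nose between -0.022 and 0.022 m and y of lid_target in the frame of thermometer_nose between -0.022 and 0.022 m and z of lid_target in the frame of thermometer_nose between -0.12 and -0.02 m and linear speed of thermometer below 0.03 m/s and angular speed of thermometer below 0.3 rad/s and contact force between thermometer and the fingers above 0.5 N and value of joint lid below 0.05 rad), for 1 s.
2. the thermometer stands in its cradle again, let go, lid still closed (horizontal distance between thermometer_nose and cradle_in below 0.02 m and z of thermometer_nose in the frame of cradle_in below 0.015 m and angle between thermometer's own z axis and vertical below 0.35 rad and contact force between thermometer and the fingers below 0.05 N and value of joint lid below 0.05 rad), for 0.3 s.
3. the lid is raised past its balance point (over 1.0 rad) (value of joint lid above 1 rad), for 0.1 s.
At the end, for the whole second after the job is handed in: The fingers hold the lid still between 0.65 and 0.89 rad, just below its balance point (at least 0.2 N on the lid); the thermometer stands in its cradle; jar, pads and stone are within 30 mm of where they were (value of joint lid between 0.65 and 0.89 rad and velocity of joint lid between -0.1 and 0.1 rad/s and contact force between lid and the fingers above 0.2 N and horizontal distance between thermometer_nose and cradle_in below 0.02 m and z of thermometer_nose in the frame of cradle_in below 0.015 m and angle between thermometer's own z axis and vertical below 0.35 rad and contact force between thermometer and the fingers below 0.05 N and distance of each of paste_jar, pad_stack, stone_sample from where it was at the start of the episode below 0.03 m); the arm keeps its last pose, push and grip.
It fails at once if the paste jar is knocked over or moved more than 30 mm (distance of paste_jar from where it was at the start of the episode above 0.03 m or angle between paste_jar's own z axis and vertical above 0.5 rad).
It fails at once if the pad stack is knocked over or moved more than 30 mm (distance of pad_stack from where it was at the start of the episode above 0.03 m or angle between pad_stack's own z axis and vertical above 0.5 rad).
It fails at once if the stone sample is knocked over or moved more than 30 mm (distance of stone_sample from where it was at the start of the episode above 0.03 m or angle between stone_sample's own z axis and vertical above 0.5 rad).
It also fails if it takes over 72 s, if anything falls off the work surface, if the arm or the gripper's body presses on something with over 40 N, if the wrist force passes 120 N, or if a joint passes its speed limit or range.

ROBOT

A 6-joint arm with a two-finger parallel gripper is mounted at the origin on the work surface. World frame = base frame: x ahead of the robot, y to its left, z up, the work surface at z = 0. Lengths are in m, angles in degrees, forces in N, time in s.
With the tool pointing down it reaches from about 0.375 to 0.9 m from the base axis. Payload 3.1 kg.
Tool frame: the origin (TCP) lies on the centre line of the jaws, within the pads' length; the fingertips stand 17 mm ahead of it and the grasp point (between the pads) lies 2 mm behind it; z points along the fingers, y is the line along which they close (so a half turn about z gives the same grasp; the last joint's range is limited). The gripper opens to 87 mm and grips with 3 to 60 N. Pads are 19 mm wide; open, the fingers measure 117 mm over their backs; the gripper's body (75 mm by 190 mm) begins 51 mm behind the grasp point.
Start: joints at [57.668, 30.224, 82.088, -0, 67.689, -10.227], TCP at [0.235, 0.579, 0.24] pointing down, gripper open.
Joint ranges: [-176.69, 176.69], [-43.24, 126.21], [12.49, 139.97], [-82, 262], [0, 151.66], [-163.58, 163.58]. Speed limits (degrees/s): [159.86, 159.86, 180, 180, 180, 180].

INTERFACE

Orientations are given as a 3x3 rotation matrix whose columns are the frame's x, y, z axes.
In Python, from rig import bot, imaging, finder gives the robot as it stands. The module is installed in compiled form; this text tells all that it offers.
- The arm moves only by the tool play_rows, never from a script. Its argument "motion" is a list that holds one entry, the list of rows, each a list of 6 numbers: the shift along the tool's x, y, z in m, then the turn, a rotation vector about the tool's x, y, z in degrees. In form: [[[dx, dy, dz, wx, wy, wz], ...]]. A call has 1 to 8 rows; each row is the pose to reach, as a shift and turn from the pose commanded when the call began, along the tool's axes at that moment; what a row does not reach only later rows make up. A row lasts 1/12 s, in which the tool goes at most 41.7 mm and 7.16 degrees, less where a joint would pass 70% of its speed; a pose out of reach is approached as far as the arm can. A call with a gripper value outside its range is refused whole. "fingers" is the finger opening in m, from 0 to 0.087, set as the call begins (left out, the last holds). The fingers move at their own pace and stop on an object; the grip force is fixed at half the most. Time passes only in rows, so rows that repeat a pose let the fingers close. It gives the time, the measured TCP pose, the force, the opening and the grip force at its end, in the units of the state.
- bot.read_state(): the state, without advancing time (a new reading comes with each control period).
- imaging.capture(name): name is "scene" or "side" or "wrist"; returns a dict with "frame" (480x640x3 uint8, red, green, blue), "camera_matrix" (3x3 intrinsics, pixels), "R" (3x3) and "t" (3): a world point X has camera coordinates R X + t. Camera axes: x right, y down, z forward; pixel columns grow to the right and rows downward; lengths in m; the calibration is good to about 2 mm. A picture is of the moment at which its call begins. There is no depth.
- bot.hand_in(): hands the job in; it is judged then, once.
Trained networks look in the newest picture that a camera, given by its name, has taken for a name from the list of things; names that differ only in an ending like _2 or _b are one class to them, and where a whole thing is asked for, a point or a joint stands for the part that bears it (a point fixed in the world has none). Each returns a list of dicts, best first, with "confidence" (0 to 1); they miss things now and then, are a little off and sometimes report something else, mostly with a low value. They report only what shows in the picture. A call takes as long as a camera call. They do not tell look-alikes from the thing itself.
- finder.recognise(camera, name): "at" ([x, y, z] in m, in world coordinates, good to about 4 mm: the middle of the surface that is visible of it).
- finder.outline_of(camera, name): "pixels" (480x640 bool, what is visible of it).
The state is a dict: "time_s": time; "joint_positions": joint angles; "qvel": joint speeds; "tau": joint torques, N m; "position": TCP position; "tcp_rot": TCP orientation; "force": force on the tool from outside, world axes, zero at the start; "moment": the same for the moment, N m; "opening": opening from 0.0 (shut) to 1.0 (fully open); "grasp_force": force on a finger pad.
Only numpy, scipy, OpenCV 4.12 (cv2) and the standard library are available. Lean on these libraries where they do the work, as an engineer would, in place of code of your own. Each camera call takes 0.05 s, during which the arm holds its last target. There are 200 camera calls.

## Working session

There is one attempt and no reset: what is moved stays moved. The work goes in short steps, Python scripts to look and compute and a tool call to move; the robot and the scene stay as the last step left them, time stands still between calls to the robot, and variables do not carry over. Pictures are saved under pics/ and viewed, at most 10 in all, crops included, and the job is handed in when it is done.

Besides the shell and the picture viewer there is one more tool, called as name(argument=value, ...), one argument or row to a line, values as JSON. play_rows: Moves the arm, as the interface text tells. Its arguments: {"type":"object","properties":{"motion":{"type":"array"},"fingers":{"type":"number"}},"required":["motion"]}

```bash
mkdir -p pics
cat > h.py <<'E'
import numpy as np, cv2
from rig import bot, imaging, finder
def ray(c,u,v):
    d=c["R"].T@np.linalg.inv(c["camera_matrix"])@[u,v,1]; return -c["R"].T@c["t"], d/np.linalg.norm(d)
def onz(c,u,v,z):
    o,d=ray(c,u,v); return o+d*(z-o[2])/d[2]
def proj(c,X):
    p=c["camera_matrix"]@(c["R"]@np.array(X)+c["t"]); return p[:2]/p[2]
def save(c,n): cv2.imwrite(f"pics/{n}.png",c["frame"][...,::-1])
E
python3 - <<'E'
from h import *
np.set_printoptions(precision=4,suppress=True)
s=bot.read_state(); print(s)
C={}
for k in("scene","side"):
    C[k]=imaging.capture(k); save(C[k],k+"0"); print(k,-C[k]["R"].T@C[k]["t"])
    for n in("dust_box","lid","lid_handle","lid_target","thermometer","cradle","paste_jar","pad_stack","stone_sample"):
        print(n,[(np.round(d["at"],3).tolist(),round(d["confidence"],2),np.round(proj(C[k],d["at"])).tolist()) for d in finder.recognise(k,n)][:4])
E
```

```text
{'time_s': 0.0, 'joint_positions': array([ 57.6682,  30.2792,  82.1572,  -0.0016,  67.6869, -10.2285]), 'qvel': array([-0.1027, -0.0146,  0.0363, -0.0021,  0.0477, -0.0708]), 'tau': array([ -0.001 , -44.0038, -17.659 ,   0.0631,   0.0584,  -0.0002]), 'position': array([0.2348, 0.5785, 0.2386]), 'tcp_rot': array([[-0.9265,  0.3763, -0.0011],
       [ 0.3763,  0.9265, -0.0018],
       [ 0.0004, -0.0021, -1.    ]]), 'force': array([ 0.669 , -0.1539, -0.9974]), 'moment': array([-0.0377,  0.026 ,  0.0078]), 'grasp_force': 0.0, 'opening': 0.9966646441633278}
scene [0.9942 0.8663 0.8054]
dust_box [([0.638, 0.08, 0.104], 0.95, [314.0, 273.0])]
lid [([0.619, 0.051, 0.108], 0.68, [317.0, 261.0])]
lid_handle [([0.62, 0.048, 0.111], 0.85, [316.0, 259.0])]
lid_target [([0.618, 0.048, 0.11], 0.74, [317.0, 259.0]), ([0.492, 0.329, 0.126], 0.43, [445.0, 316.0])]
thermometer [([0.581, 0.294, 0.07], 0.98, [392.0, 342.0]), ([0.494, 0.326, 0.127], 0.72, [444.0, 316.0]), ([0.399, 0.402, 0.099], 0.6, [510.0, 336.0]), ([0.481, 0.233, 0.065], 0.59, [417.0, 307.0])]
cradle [([0.506, 0.337, 0.013], 0.75, [435
[... 322 characters left out ...]
ox [([0.584, -0.019, 0.107], 0.77, [334.0, 240.0]), ([0.607, 0.005, 0.106], 0.23, [334.0, 232.0])]
lid [([0.608, 0.003, 0.103], 0.78, [335.0, 233.0])]
lid_handle [([0.607, 0.007, 0.106], 0.67, [333.0, 231.0])]
lid_target [([0.612, 0.008, 0.108], 0.98, [335.0, 229.0]), ([0.464, 0.294, 0.021], 0.67, [217.0, 231.0])]
thermometer [([0.472, 0.311, 0.12], 0.96, [213.0, 194.0]), ([0.384, 0.382, 0.098], 0.65, [169.0, 202.0]), ([0.569, 0.28, 0.068], 0.64, [253.0, 204.0])]
cradle [([0.463, 0.299, 0.025], 0.68, [216.0, 229.0])]
paste_jar [([0.441, -0.334, 0.062], 0.73, [392.0, 370.0])]
pad_stack [([0.675, -0.321, 0.041], 0.55, [466.0, 315.0])]
stone_sample [([0.708, 0.322, 0.03], 0.57, [286.0, 195.0])]
```

View pics/scene0.png

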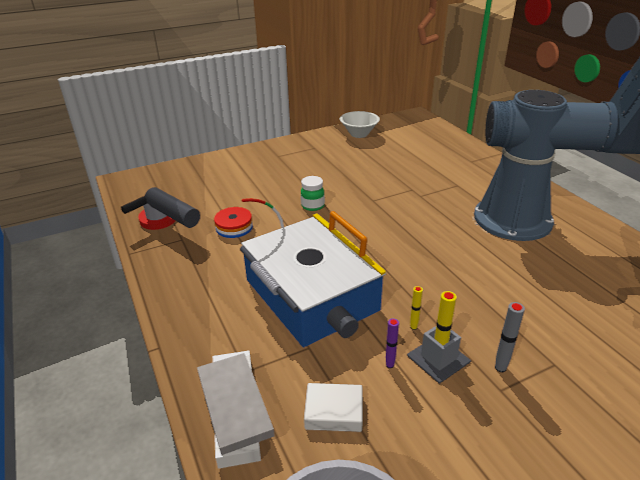

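View pics/side0.png

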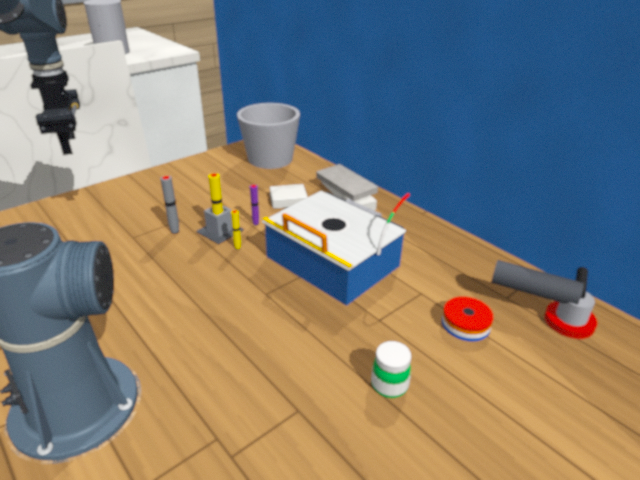

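The scene picture shows the big yellow stick in the cradle at (446,318), the small yellow one at (417,307), purple at (392,343) and grey at (510,338). The disc is at (310,257) and the handle runs from (332,218) to (365,248). In the side picture the stick is at (215,193), the disc at (334,225) and the handle at (305,232). The network positions from the two cameras disagree, so I'll measure from colour.

```bash
cat > m.py <<'E'
from h import *
np.set_printoptions(precision=4,suppress=True)
def blob(img,f,box):
    u0,v0,u1,v1=box; s=img[v0:v1,u0:u1].astype(int); m=f(s[...,0],s[...,1],s[...,2]).astype(np.uint8)
    n,l,st,c=cv2.connectedComponentsWithStats(m); i=1+np.argmax(st[1:,4]); return c[i]+[u0,v0],st[i]+[u0,v0,0,0,0],l==i
dark=lambda r,g,b:(r+g+b<150)
red=lambda r,g,b:(r>130)&(g<70)&(b<70)
orange=lambda r,g,b:(r>150)&(g>70)&(g<150)&(b<70)&(r-g>60)
E
python3 - <<'E'
from m import *
S=imaging.capture("scene");D=imaging.capture("side")
def tri(a,b):
    A=[];B=[]
    for c,p in((S,a),(D,b)):
        o,d=ray(c,*p); P=np.eye(3)-np.outer(d,d); A.append(P);B.append(P@o)
    X=np.linalg.solve(sum(A),sum(B)); return X,[proj(S,X)-a,proj(D,X)-b]
B={"disc":(dark,.108,(290,240,330,272),(318,214,352,236)),"cap":(red,.166,(438,286,460,302),(205,168,226,181)),
"smallcap":(red,None,(408,280,428,295),(228,203,246,215)),"handle":(orange,.15,(326,205,375,260),(278,208,332,256))}
for n,(f,z,a,b) in B.items():
    pa,sa,ma=blob(S["frame"],f,a);pb,sb,mb=blob(D["frame"],f,b)
    print(n,pa,sa,pb,sb,tri(pa,pb), [onz(S,*pa,z),onz(D,*pb,z)] if z else "")
for n in("S","D"):
    c=eval(n);print(n,c["camera_matrix"][0],c["camera_matrix"][1])
def big(n,box,k):
    im=eval(n)["frame"][...,::-1][box[1]:box[3],box[0]:box[2]]
    return cv2.resize(im,(800,600) if 0 else None,fx=k,fy=k,interpolation=cv2.INTER_CUBIC)
cv2.imwrite("pics/c1.png",np.hstack([big("S",(230,190,400,350),2.35),cv2.resize(big("D",(255,180,415,310),2.5),(400,376))])[:600,:800])
E
```

```text
disc [315.9189 257.8378] [305 250  18  15  37] [335.8 222.4] [333 221   7   5  10] (array([0.6233, 0.0326, 0.1085]), [array([-4.683, -1.227]), array([-4.3626,  1.0326])]) [array([0.6159, 0.0406, 0.108 ]), array([0.6348, 0.0301, 0.108 ])]Traceback (most recent call last):
  File "<stdin>", line 11, in <module>
  File "m.py", line 5, in blob
    n,l,st,c=cv2.connectedComponentsWithStats(m); i=1+np.argmax(st[1:,4]); return c[i]+[u0,v0],st[i]+[u0,v0,0,0,0],l==i
                                                      ~~~~~~~~~^^^^^^^^^^
    return _wrapfunc(a, 'argmax', axis=axis, out=out, **kwds)
    return bound(*args, **kwds)
ValueError: attempt to get argmax of an empty sequence
```

```bash
sed -i 's/^dark=.*/dark=lambda r,g,b:(r+g+b<270)/; s/^red=.*/red=lambda r,g,b:(r-g>70)\&(r-b>50)\&(g<110)/; s/^orange=.*/orange=lambda r,g,b:(r>150)\&(b<100)\&(r-g>60)\&(r-b>110)/' m.py
cat > run.py <<'E'
from m import *
S=imaging.capture("scene");D=imaging.capture("side")
def tri(a,b):
    A=[];B=[]
    for c,p in((S,a),(D,b)):
        o,d=ray(c,*p); P=np.eye(3)-np.outer(d,d); A.append(P);B.append(P@o)
    X=np.linalg.solve(sum(A),sum(B)); return X,proj(S,X)-a,proj(D,X)-b
def big(c,box,w,h):
    return cv2.resize(c["frame"][box[1]:box[3],box[0]:box[2]][...,::-1],(w,h),interpolation=cv2.INTER_CUBIC)
cv2.imwrite("pics/c1.png",np.vstack([np.hstack([big(S,(230,190,400,317),400,300),big(D,(255,180,415,300),400,300)]),np.hstack([big(S,(380,270,540,390),400,300),big(D,(150,150,310,270),400,300)])]))
B={"disc":(dark,.108,(290,240,330,272),(318,214,352,236)),"cap":(red,.166,(438,286,460,302),(205,168,226,181)),
"smallcap":(red,None,(408,280,428,295),(228,203,246,215)),"handle":(orange,.15,(326,205,375,260),(278,208,332,256))}
for n,(f,z,a,b) in B.items():
  try:
    pa,sa,ma=blob(S["frame"],f,a);pb,sb,mb=blob(D["frame"],f,b)
    print(n,pa,sa,pb,sb,tri(pa,pb), [onz(S,*pa,z),onz(D,*pb,z)] if z else "")
  except ValueError as e: print(n,e)
E
python3 run.py
```

```text
disc [309.3617 256.6079] [297 249  26  16 329] [333.3716 224.0984] [323 219  22  11 183] (array([0.6262, 0.0291, 0.1072]), array([-0.0196, -0.0051]), array([-0.0182,  0.0045])) [array([0.6267, 0.0301, 0.108 ]), array([0.6254, 0.0281, 0.108 ])]
cap [448.3654 295.1731] [444 292  10   7  52] [213.2857 174.4286] [212 174   4   2   7] (array([0.4843, 0.3199, 0.1673]), array([ 0.0886, -0.0068]), array([0.0638, 0.0081])) [array([0.4834, 0.3187, 0.166 ]), array([0.4854, 0.3223, 0.166 ])]
smallcap [417.7222 288.4444] [415 287   6   4  18] [234. 211.] [234 211   1   1   1] (array([0.4786, 0.2248, 0.1079]), array([ 0.1176, -0.0016]), array([0.0968, 0.004 ])) 
handle [348.1852 225.3611] [330 211  37  30 216] [306.5763 229.6794] [283 214  44  38 262] (array([0.5233, 0.0075, 0.1445]), array([-1.5735, -0.278 ]), array([-1.6249,  0.2644])) [array([0.5247, 0.0173, 0.15  ]), array([ 0.5213, -0.0005,  0.15  ])]
```

View pics/c1.png

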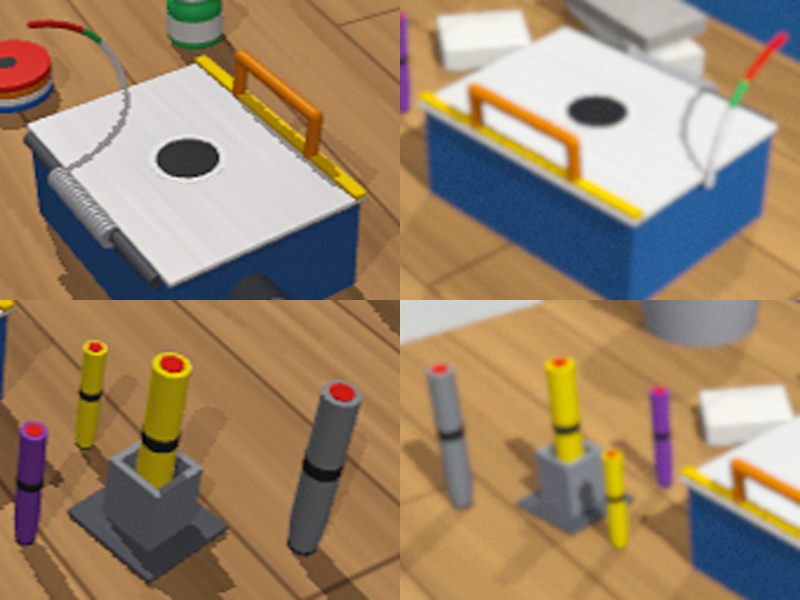

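The crops confirm it: disc at about (0.626, 0.029) and stick cap at about (0.484, 0.320), with the heights matching. I'll add handle and edge geometry and work out the first move.

```bash
cat >> m.py <<'E'
def tri2(S,D,a,b):
    A=[];B=[]
    for c,p in((S,a),(D,b)):
        o,d=ray(c,*p); P=np.eye(3)-np.outer(d,d); A.append(P);B.append(P@o)
    X=np.linalg.solve(sum(A),sum(B)); return X
def yaw(p,q): d=np.array(p)-q; return np.degrees(np.arctan2(-d[0],d[1]))
def go(tgt,cur=None):
    s=bot.read_state(); c=s["position"] if cur is None else cur
    print("tool shift",np.round(s["tcp_rot"].T@(np.array(tgt)-c),4))
E
python3 - <<'E'
from m import *
S=imaging.capture("scene");D=imaging.capture("side")
hp=tri2(S,D,(364.7,240.8),(285.4,216.8));hm=tri2(S,D,(332,214.6),(324.6,235.6))
ep=tri2(S,D,(383.8,271.7),(264.6,218.8));em=tri2(S,D,(315,215.4),(351,266))
print(hp,hm,(hp+hm)/2,np.linalg.norm(hp-hm),yaw(hp,hm)); print(ep,em,(ep+em)/2,np.linalg.norm(ep-em),yaw(ep,em))
go((.484,.320,.24),(.235,.579,.24))
E
```

```text
[0.5202 0.0774 0.1453] [ 0.5363 -0.0406  0.1488] [0.5283 0.0184 0.1471] 0.11907160612322468 7.790616457499118
[0.5129 0.1485 0.1088] [ 0.5455 -0.1143  0.1072] [0.5292 0.0171 0.108 ] 0.2647467904504693 7.061557742236318
tool shift [-0.3282 -0.1463  0.    ]
```

play_rows(
  motion=[
    [[-0.04,-0.018,0,0,0,0],[-0.08,-0.036,0,0,0,0],[-0.12,-0.054,0,0,0,0],[-0.16,-0.071,0,0,0,0],[-0.2,-0.089,0,0,0,0],[-0.24,-0.107,0,0,0,0],[-0.265,-0.118,0,0,0,0],[-0.28,-0.125,0,0,0,0]],
  ],
  fingers=0.087,
)

```text
time_s: 1.97
position: [0.4513, 0.3545, 0.2398]
tcp_rot: [[-0.925, 0.38, 0.003], [0.38, 0.925, -0.001], [-0.003, 0.0, -1.0]]
force: [-0.4, 1.2, 0.2]
opening: 0.996
grasp_force: 0.0
```

Run:
```python
from m import *
W=imaging.capture("wrist"); save(W,"w1"); s=bot.read_state(); print(s["position"],s["qvel"].max())
print("cap expected",proj(W,(.484,.32,.166)),"cradle",proj(W,(.484,.32,.066)))
go((.484,.320,.24))
```

```text
[0.4524 0.3537 0.2398] 4.236448322401059
cap expected [296.8884 325.9514] cradle [304.6526 272.2996]
tool shift [-0.042  -0.0191 -0.0001]
```

View pics/w1.png

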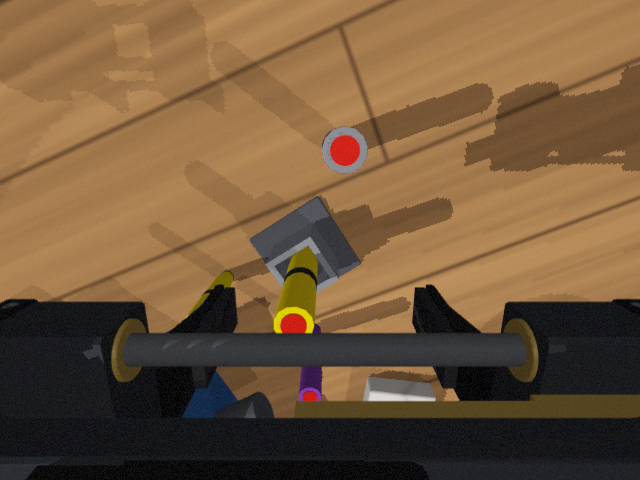

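The wrist view shows the cap at (293,324), against an expected (297,326), so the position holds to about 2 mm. Grey stick at (345,150), purple at (310,398), both clear.

play_rows(
  motion=[
    [[-0.02,-0.009,0,0,0,0],[-0.036,-0.017,0,0,0,0],[-0.042,-0.019,0,0,0,0],[-0.042,-0.019,0,0,0,0],[-0.042,-0.019,0,0,0,0],[-0.042,-0.019,0,0,0,0]],
  ],
)

```text
time_s: 2.52
position: [0.4783, 0.3253, 0.2395]
tcp_rot: [[-0.927, 0.376, -0.001], [0.376, 0.927, 0.0], [0.001, -0.0, -1.0]]
force: [-0.3, -0.1, 0.3]
opening: 0.999
grasp_force: 0.0
```

Run:
```python
from m import *
W=imaging.capture("wrist"); s=bot.read_state(); print(s["position"])
c,st,_=blob(W["frame"],red,(250,300,400,440)); print(c,st,proj(W,(.484,.32,.166)),onz(W,*c,.166)); go((.484,.320,.138))
```

```text
[0.4783 0.3254 0.2395]
[328.0889 367.3111] [322 366  13   4  45] [321.6706 276.7737] [0.5485 0.2987 0.166 ]
tool shift [-0.0074 -0.0028  0.1015]
```

Run:
```python
from m import *
W=imaging.capture("wrist")
c,st,_=blob(W["frame"],red,(295,250,350,305)); x=onz(W,*c,.166); print(c,st,x); go((x[0],x[1],.138)); go((.484,.32,.138))
```

```text
[317.5469 276.0673] [304 264  28  26 565] [0.4825 0.3178 0.166 ]
tool shift [-0.0068 -0.0054  0.1015]
tool shift [-0.0073 -0.0028  0.1015]
```

play_rows(
  motion=[
    [[-0.007,-0.004,0,0,0,0],[-0.007,-0.004,0.03,0,0,0],[-0.007,-0.004,0.06,0,0,0],[-0.007,-0.004,0.085,0,0,0],[-0.007,-0.004,0.1,0,0,0],[-0.007,-0.004,0.1,0,0,0],[-0.007,-0.004,0.1,0,0,0]],
  ],
)

```text
time_s: 3.2
position: [0.484, 0.318, 0.139]
tcp_rot: [[-0.927, 0.376, -0.002], [0.376, 0.927, -0.001], [0.001, -0.001, -1.0]]
force: [-0.9, 0.1, -0.5]
opening: 1.0
grasp_force: 0.0
```

play_rows(
  motion=[
    [[0,0,0,0,0,0],[0,0,0,0,0,0],[0,0,0,0,0,0],[0,0,0,0,0,0],[0,0,0,0,0,0],[0,0,0,0,0,0],[0,0,0,0,0,0],[0,0,0,0,0,0]],
  ],
  fingers=0,
)

```text
time_s: 3.87
position: [0.4843, 0.3181, 0.1396]
tcp_rot: [[-0.926, 0.376, 0.0], [0.376, 0.926, 0.0], [-0.0, 0.0, -1.0]]
force: [-0.2, 0.2, -0.4]
opening: 0.478
grasp_force: 0.0
```

play_rows(
  motion=[
    [[0,0,0,0,0,0],[0,0,0,0,0,0],[0,0,0,0,0,0],[0,0,0,0,0,0],[0,0,0,0,0,0],[0,0,0,0,0,0],[0,0,0,0,0,0],[0,0,0,0,0,0]],
  ],
)

```text
time_s: 4.53
position: [0.4843, 0.3182, 0.1395]
tcp_rot: [[-0.926, 0.376, 0.0], [0.376, 0.926, 0.0], [0.0, 0.0, -1.0]]
force: [0.4, 0.0, -0.1]
opening: 0.315
grasp_force: 30.0
```

play_rows(
  motion=[
    [[0,0,-0.01,0,0,0],[0,0,-0.03,0,0,0],[0,0,-0.06,0,0,0],[0,0,-0.09,0,0,0],[0,0,-0.12,0,0,0],[0,0,-0.145,0,0,0],[0,0,-0.16,0,0,0],[0,0,-0.16,0,0,0]],
  ],
)

```text
time_s: 5.2
position: [0.4862, 0.3189, 0.3044]
tcp_rot: [[-0.927, 0.376, 0.008], [0.376, 0.927, 0.003], [-0.007, 0.006, -1.0]]
force: [0.1, -0.7, -0.8]
opening: 0.31
grasp_force: 30.0
```

Run:
```python
from m import *
s=bot.read_state(); print(s["position"],s["grasp_force"],s["opening"]); go((.626,.029,s["position"][2]))
```

```text
[0.4862 0.3189 0.3044] 29.999847257276997 0.3096971132301
tool shift [-0.2386 -0.216   0.0002]
```

play_rows(
  motion=[
    [[-0.018,-0.016,0,0,0,0],[-0.042,-0.0375,0,0,0,0],[-0.07,-0.0625,0,0,0,0],[-0.098,-0.0875,0,0,0,0],[-0.126,-0.1125,0,0,0,0],[-0.154,-0.1375,0,0,0,0],[-0.182,-0.1625,0,0,0,0],[-0.204,-0.182,0,0,0,0]],
  ],
)

```text
time_s: 5.87
position: [0.605, 0.0699, 0.2981]
tcp_rot: [[-0.926, 0.378, -0.002], [0.378, 0.926, -0.001], [0.002, -0.002, -1.0]]
force: [1.5, 0.5, -0.8]
opening: 0.311
grasp_force: 30.0
```

play_rows(
  motion=[
    [[-0.016,-0.0145,0,0,0,0],[-0.027,-0.024,0,0,0,0],[-0.034,-0.03,0,0,0,0],[-0.036,-0.0325,0,0,0,0],[-0.036,-0.0325,0,0,0,0],[-0.036,-0.0325,0,0,0,0]],
  ],
)

```text
time_s: 6.37
position: [0.6252, 0.0303, 0.2993]
tcp_rot: [[-0.927, 0.375, -0.001], [0.375, 0.927, 0.001], [0.001, 0.0, -1.0]]
force: [0.1, -0.3, -1.0]
opening: 0.316
grasp_force: 30.0
```

Run:
```python
from m import *
s=bot.read_state(); print(s["position"],s["grasp_force"],s["opening"],s["tcp_rot"][:,2])
S=imaging.capture("scene"); D=imaging.capture("side");go((.626,.029,.30))
def big(c,box,w,h): return cv2.resize(c["frame"][box[1]:box[3],box[0]:box[2]][...,::-1],(w,h),interpolation=cv2.INTER_CUBIC)
cv2.imwrite("pics/c2.png",np.hstack([big(S,(240,140,400,300),400,400),big(D,(260,120,420,280),400,400)]))
p=s["position"]; 
for c in(S,D): print(proj(c,p-[0,0,.1335]),proj(c,(.626,.029,.108)))
```

```text
[0.6252 0.0303 0.2993] 29.99988443843904 0.3161032800047044 [-0.0012  0.0008 -1.    ]
tool shift [-0.0013 -0.0011 -0.0004]
[309.1861 234.6179] [309.4119 256.2372]
[333.3762 202.3007] [333.3159 223.8563]
```

View pics/c2.png

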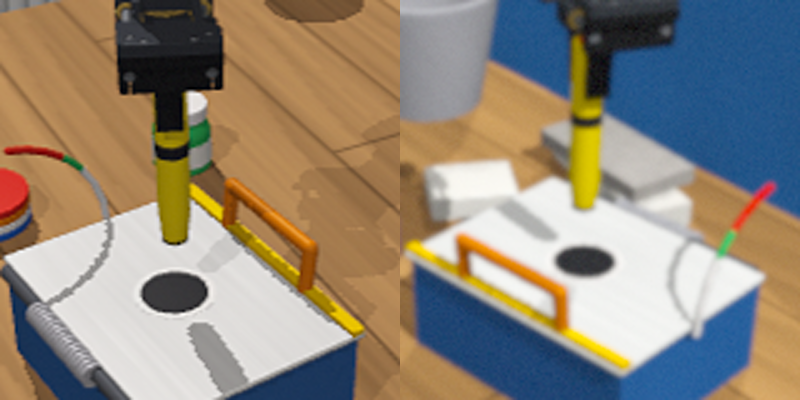

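Both views show the stick upright with its nose at (310,236) and (334,203), directly above the disc. Now holding.

play_rows(
  motion=[
    [[0,0,0,0,0,0],[0,0,0,0,0,0],[0,0,0,0,0,0],[0,0,0,0,0,0],[0,0,0,0,0,0],[0,0,0,0,0,0],[0,0,0,0,0,0],[0,0,0,0,0,0]],
  ],
)

```text
time_s: 7.13
position: [0.6259, 0.029, 0.2995]
tcp_rot: [[-0.926, 0.376, 0.0], [0.376, 0.926, -0.0], [-0.0, -0.0, -1.0]]
force: [0.4, -0.1, -1.1]
opening: 0.314
grasp_force: 30.0
```

play_rows(
  motion=[
    [[0,0,0,0,0,0],[0,0,0,0,0,0],[0,0,0,0,0,0],[0,0,0,0,0,0],[0,0,0,0,0,0],[0,0,0,0,0,0],[0,0,0,0,0,0],[0,0,0,0,0,0]],
  ],
)

```text
time_s: 7.8
position: [0.6259, 0.0291, 0.2995]
tcp_rot: [[-0.926, 0.376, -0.0], [0.376, 0.926, -0.0], [0.0, -0.0, -1.0]]
force: [-0.7, 0.0, -1.6]
opening: 0.312
grasp_force: 30.0
```

play_rows(
  motion=[
    [[0,0,0,0,0,0],[0,0,0,0,0,0],[0,0,0,0,0,0],[0,0,0,0,0,0],[0,0,0,0,0,0],[0,0,0,0,0,0],[0,0,0,0,0,0],[0,0,0,0,0,0]],
  ],
)

```text
time_s: 8.47
position: [0.6259, 0.0291, 0.2996]
tcp_rot: [[-0.926, 0.376, 0.0], [0.376, 0.926, -0.0], [-0.0, -0.0, -1.0]]
force: [-0.1, -1.0, -1.2]
opening: 0.311
grasp_force: 30.0
```

play_rows(
  motion=[
    [[0.018,0.016,0,0,0,0],[0.042,0.0375,0,0,0,0],[0.07,0.0625,0,0,0,0],[0.098,0.0875,0,0,0,0],[0.126,0.1125,0,0,0,0],[0.154,0.1375,0,0,0,0],[0.182,0.1625,0,0,0,0],[0.204,0.182,0,0,0,0]],
  ],
)

```text
time_s: 9.13
position: [0.5038, 0.2768, 0.2997]
tcp_rot: [[-0.927, 0.375, -0.0], [0.375, 0.927, 0.001], [0.001, 0.001, -1.0]]
force: [1.7, -0.0, -0.4]
opening: 0.311
grasp_force: 30.0
```

play_rows(
  motion=[
    [[0.016,0.0145,0,0,0,0],[0.027,0.024,0,0,0,0],[0.034,0.03,0,0,0,0],[0.036,0.0325,0,0,0,0],[0.036,0.0325,0,0,0,0],[0.036,0.0325,0,0,0,0],[0.036,0.0325,0,0,0,0]],
  ],
)

```text
time_s: 9.72
position: [0.485, 0.3172, 0.2995]
tcp_rot: [[-0.926, 0.377, 0.0], [0.377, 0.926, -0.0], [-0.0, -0.0, -1.0]]
force: [-0.0, -0.0, -0.2]
opening: 0.313
grasp_force: 30.0
```

Run:
```python
from m import *
s=bot.read_state(); print(s["position"],s["grasp_force"],s["tcp_rot"][:,2]); go((.4843,.3182,.1395))
```

```text
[0.485  0.3172 0.2995] 29.999676750594517 [ 0.0002 -0.0004 -1.    ]
tool shift [0.001  0.0007 0.16  ]
```

play_rows(
  motion=[
    [[0,0,0.015,0,0,0],[0,0,0.04,0,0,0],[0,0,0.06,0,0,0],[0,0,0.08,0,0,0],[0,0,0.1,0,0,0],[0,0,0.12,0,0,0],[0,0,0.14,0,0,0],[0,0,0.15,0,0,0]],
  ],
)

```text
time_s: 10.38
position: [0.4838, 0.3166, 0.1472]
tcp_rot: [[-0.926, 0.378, -0.003], [0.378, 0.926, -0.002], [0.002, -0.003, -1.0]]
force: [0.5, -0.8, -0.5]
opening: 0.313
grasp_force: 30.0
```

play_rows(
  motion=[
    [[0,0,0.004,0,0,0],[0,0,0.007,0,0,0],[0,0,0.009,0,0,0],[0,0,0.009,0,0,0],[0,0,0.009,0,0,0]],
  ],
)

```text
time_s: 10.8
position: [0.4849, 0.3184, 0.1415]
tcp_rot: [[-0.926, 0.376, 0.002], [0.376, 0.926, 0.001], [-0.001, 0.001, -1.0]]
force: [-0.4, -0.0, -0.9]
opening: 0.315
grasp_force: 30.0
```

play_rows(
  motion=[
    [[0,0,0,0,0,0],[0,0,0,0,0,0],[0,0,0,0,0,0],[0,0,0,0,0,0],[0,0,0,0,0,0],[0,0,0,0,0,0],[0,0,0,0,0,0],[0,0,0,0,0,0]],
  ],
  fingers=0.087,
)

```text
time_s: 11.47
position: [0.4843, 0.3181, 0.1405]
tcp_rot: [[-0.926, 0.376, -0.0], [0.376, 0.926, -0.0], [0.0, -0.0, -1.0]]
force: [-0.1, -0.8, -0.0]
opening: 0.837
grasp_force: 0.0
```

play_rows(
  motion=[
    [[0,0,0,0,0,0],[0,0,0,0,0,0],[0,0,0,0,0,0],[0,0,0,0,0,0],[0,0,-0.01,0,0,0],[0,0,-0.03,0,0,0],[0,0,-0.05,0,0,0],[0,0,-0.08,0,0,0]],
  ],
)

```text
time_s: 12.13
position: [0.483, 0.3175, 0.2202]
tcp_rot: [[-0.926, 0.376, -0.004], [0.376, 0.926, -0.002], [0.003, -0.003, -1.0]]
force: [-0.4, 0.3, -1.2]
opening: 0.997
grasp_force: 0.0
```

play_rows(
  motion=[
    [[0,0,-0.03,0,0,0],[0,0,-0.05,0,0,0],[0,0,-0.06,0,0,0],[0,0,-0.06,0,0,0],[0,0,-0.06,0,0,0]],
  ],
)

```text
time_s: 12.55
position: [0.484, 0.318, 0.2806]
tcp_rot: [[-0.927, 0.376, 0.0], [0.376, 0.927, 0.0], [-0.0, 0.0, -1.0]]
force: [-0.5, -0.5, -0.1]
opening: 0.998
grasp_force: 0.0
```

Run:
```python
from m import *
s=bot.read_state(); print(s["position"],s["joint_positions"]); go((.527,.017,.25))
S=imaging.capture("scene"); D=imaging.capture("side"); f=lambda c,b: cv2.resize(c["frame"][b[1]:b[3],b[0]:b[2]][...,::-1],(400,400),interpolation=cv2.INTER_CUBIC)
cv2.imwrite("pics/c3.png",np.hstack([f(S,(350,240,510,400)),f(D,(150,120,310,280))]))
```

```text
[0.484  0.318  0.2806] [ 22.2608  24.0759  86.0674  -0.0021  69.8492 -45.6386]
tool shift [-0.1531 -0.2627  0.0306]
```

View pics/c3.png

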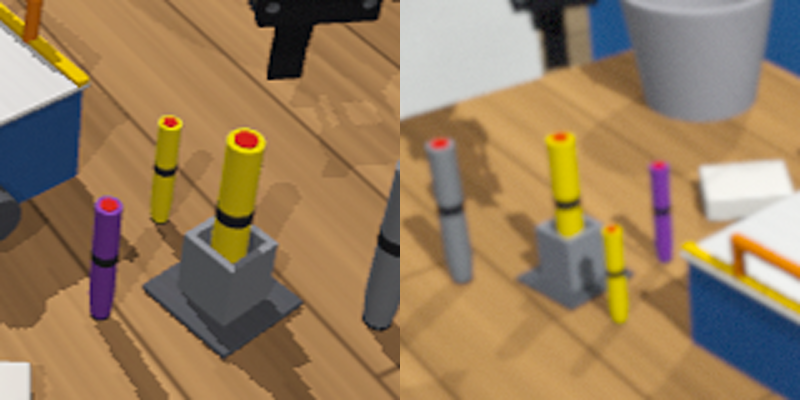

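The stick stands in the cradle again, released and upright. Moving to the handle.

play_rows(
  motion=[
    [[-0.012,-0.02,0,0,0,4],[-0.029,-0.05,0,0,0,11],[-0.047,-0.08,0,0,0,18],[-0.064,-0.11,0,0,0,25],[-0.082,-0.14,0,0,0,32],[-0.099,-0.17,0,0,0,39],[-0.117,-0.2,0,0,0,46],[-0.132,-0.225,0,0,0,52]],
  ],
)

```text
time_s: 13.32
position: [0.521, 0.0578, 0.2787]
tcp_rot: [[-0.268, 0.964, -0.004], [0.964, 0.268, -0.0], [0.001, -0.004, -1.0]]
force: [0.7, -0.7, -0.3]
opening: 1.001
grasp_force: 0.0
```

play_rows(
  motion=[
    [[0,0,0,0,0,4],[0,0,0,0,0,7.5],[0,0,0,0,0,8.7],[0,0,0,0,0,8.7],[0,0,0,0,0,8.7],[0,0,0,0,0,8.7]],
  ],
)

```text
time_s: 13.82
position: [0.5216, 0.0604, 0.28]
tcp_rot: [[-0.127, 0.992, -0.001], [0.992, 0.127, 0.0], [0.0, -0.001, -1.0]]
force: [-0.3, 0.4, 0.1]
opening: 1.0
grasp_force: 0.0
```

```bash
cat > hd.py <<'E'
from m import *
s=bot.read_state(); print(s["position"],s["tcp_rot"])
W=imaging.capture("wrist"); save(W,"w_%d"%(s["time_s"]*100))
print([proj(W,p) for p in((.5202,.0774,.15),(.5353,-.0406,.15),(.527,.017,.15),(.626,.029,.108))])
go((.527,.017,.148))
E
python3 hd.py; ls pics
```

```text
[0.5216 0.0604 0.28  ] [[-0.1269  0.9919 -0.0012]
 [ 0.9919  0.1269  0.0001]
 [ 0.0002 -0.0012 -1.    ]]
[array([326.1817, 219.2191]), array([325.7407, 353.2479]), array([324.8227, 291.5472]), array([431.6446, 273.9774])]
tool shift [-0.0438 -0.0001  0.1322]
c1.png
c2.png
c3.png
scene0.png
side0.png
w1.png
w_1381.png
```

View pics/w_1381.png

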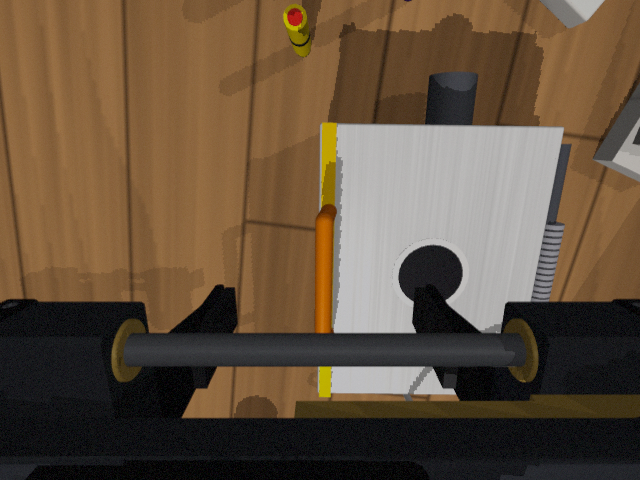

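The wrist view shows the bar at column 324, upright in the picture, where I expected it (324.8). The disc is at (431,272) against (432,274), so I can descend onto the handle.

play_rows(
  motion=[
    [[-0.02,0,0,0,0,0],[-0.04,0,0.01,0,0,0],[-0.044,0,0.035,0,0,0],[-0.044,0,0.065,0,0,0],[-0.044,0,0.095,0,0,0],[-0.044,0,0.12,0,0,0],[-0.044,0,0.13,0,0,0],[-0.044,0,0.132,0,0,0]],
  ],
)

```text
time_s: 14.53
position: [0.526, 0.0168, 0.1466]
tcp_rot: [[-0.126, 0.992, -0.005], [0.992, 0.126, 0.001], [0.001, -0.005, -1.0]]
force: [0.5, -0.5, -0.1]
opening: 1.001
grasp_force: 0.0
```

play_rows(
  motion=[
    [[0,0,0,0,0,0],[0,0,0,0,0,0],[0,0,0,0,0,0],[0,0,0,0,0,0],[0,0,0,0,0,0],[0,0,0,0,0,0],[0,0,0,0,0,0],[0,0,0,0,0,0]],
  ],
  fingers=0,
)

```text
time_s: 15.2
position: [0.5275, 0.0163, 0.1488]
tcp_rot: [[-0.125, 0.992, 0.0], [0.992, 0.125, -0.0], [-0.0, 0.0, -1.0]]
force: [0.1, 0.9, -0.6]
opening: 0.477
grasp_force: 0.0
```

play_rows(
  motion=[
    [[0,0,0,0,0,0],[0,0,0,0,0,0],[0,0,0,0,0,0],[0,0,0,0,0,0],[0,0,0,0,0,0],[0,0,0,0,0,0],[0,0,0,0,0,0],[0,0,0,0,0,0]],
  ],
)

```text
time_s: 15.87
position: [0.5259, 0.0162, 0.1483]
tcp_rot: [[-0.126, 0.992, -0.004], [0.992, 0.126, -0.0], [0.0, -0.004, -1.0]]
force: [-6.0, -3.0, 3.3]
opening: 0.151
grasp_force: 30.0
```

play_rows(
  motion=[
    [[0,0,0,0,0,0],[0,0,0,0,0,0],[0,0,0,0,0,0],[0,0,0,0,0,0],[0,0,0,0,0,0]],
  ],
)

```text
time_s: 16.28
position: [0.5258, 0.0162, 0.1483]
tcp_rot: [[-0.126, 0.992, -0.004], [0.992, 0.126, -0.0], [0.0, -0.004, -1.0]]
force: [-5.7, -2.9, 2.0]
opening: 0.147
grasp_force: 30.0
```

Run:
```python
from m import *
s=bot.read_state(); print(s["position"],s["opening"],s["grasp_force"],s["force"])
a0=np.arctan2(.05,.2); r=np.hypot(.2,.05)
for a in np.arange(0,1.11,.05): print(round(a,2),np.round([r*np.cos(a0)-r*np.cos(a0+a),r*np.sin(a0)-r*np.sin(a0+a)],4))
```

```text
[0.5258 0.0162 0.1483] 0.14747552685365345 29.969647228717804 [-5.7049 -2.8704  2.0156]
0.0 [0. 0.]
0.05 [ 0.0027 -0.0099]
0.1 [ 0.006  -0.0197]
0.15 [ 0.0097 -0.0293]
0.2 [ 0.0139 -0.0387]
0.25 [ 0.0186 -0.0479]
0.3 [ 0.0237 -0.0569]
0.35 [ 0.0293 -0.0655]
0.4 [ 0.0353 -0.0739]
0.45 [ 0.0417 -0.082 ]
0.5 [ 0.0485 -0.0898]
0.55 [ 0.0556 -0.0972]
0.6 [ 0.0632 -0.1042]
0.65 [ 0.071  -0.1108]
0.7 [ 0.0792 -0.1171]
0.75 [ 0.0877 -0.1229]
0.8 [ 0.0965 -0.1283]
0.85 [ 0.1056 -0.1333]
0.9 [ 0.1148 -0.1377]
0.95 [ 0.1243 -0.1418]
1.0 [ 0.134  -0.1453]
1.05 [ 0.1439 -0.1484]
1.1 [ 0.1538 -0.1509]
```

play_rows(
  motion=[
    [[0,0.001,-0.01,0,0,0],[0,0.0045,-0.02,0,0,0],[0,0.008,-0.029,0,0,0],[0,0.0125,-0.0385,0,0,0],[0,0.017,-0.048,0,0,0],[0,0.022,-0.057,0,0,0],[0,0.028,-0.0655,0,0,0],[0,0.034,-0.074,0,0,0]],
  ],
)

```text
time_s: 16.95
position: [0.5588, 0.0199, 0.222]
tcp_rot: [[-0.126, 0.992, -0.007], [0.992, 0.126, -0.001], [-0.001, -0.007, -1.0]]
force: [-5.1, -4.6, 1.1]
opening: 0.148
grasp_force: 30.0
```

```bash
cat > lid.py <<'E'
from m import *
s=bot.read_state(); R=s["tcp_rot"]; p=s["position"]; y=R[:,1]
print(p,s["force"],"f along y",s["force"]@y,s["grasp_force"],s["opening"])
d=p-np.array([.5258,.0162,.1483]); b=np.array([-.2,.05])+[d@y,d[2]]; print("r",np.hypot(*b),"angle",np.arctan2(b[1],-b[0])-np.arctan2(.05,.2))
E
python3 lid.py
```

```text
[0.5588 0.0199 0.222 ] [-5.0571 -4.6381  1.114 ] f along y -5.607051100535409 30.005505681037903 0.1482298098995018
r 0.20801933749496426 angle 0.391904797403142
```

play_rows(
  motion=[
    [[0,0.0064,-0.008,0,0,0],[0,0.013,-0.016,0,0,0],[0,0.02,-0.0235,0,0,0],[0,0.028,-0.0305,0,0,0],[0,0.0355,-0.037,0,0,0],[0,0.044,-0.043,0,0,0],[0,0.0525,-0.049,0,0,0],[0,0.061,-0.0545,0,0,0]],
  ],
)

```text
time_s: 17.62
position: [0.62, 0.0269, 0.2786]
tcp_rot: [[-0.125, 0.992, -0.004], [0.992, 0.125, -0.003], [-0.003, -0.005, -1.0]]
force: [-5.8, -3.8, 5.1]
opening: 0.152
grasp_force: 30.0
```

```bash
python3 lid.py
```

```text
[0.62   0.0269 0.2786] [-5.7966 -3.8038  5.1113] f along y -6.250265917293712 29.996482729911804 0.1515081402501718
r 0.20908266023673128 angle 0.7950985886017025
```

play_rows(
  motion=[
    [[0,0.009,-0.005,0,0,0],[0,0.0185,-0.0095,0,0,0],[0,0.028,-0.0135,0,0,0],[0,0.0375,-0.017,0,0,0],[0,0.0475,-0.02,0,0,0],[0,0.0575,-0.0225,0,0,0],[0,0.0575,-0.0225,0,0,0],[0,0.0575,-0.0225,0,0,0]],
  ],
)

```text
time_s: 18.28
position: [0.6801, 0.0338, 0.3003]
tcp_rot: [[-0.125, 0.992, 0.003], [0.992, 0.125, -0.003], [-0.004, 0.003, -1.0]]
force: [-0.5, -6.0, 2.5]
opening: 0.149
grasp_force: 30.0
```

```bash
python3 lid.py
python3 - <<'E'
from m import *
S=imaging.capture("scene"); D=imaging.capture("side"); f=lambda c,b: cv2.resize(c["frame"][b[1]:b[3],b[0]:b[2]][...,::-1],(400,400),interpolation=cv2.INTER_CUBIC)
cv2.imwrite("pics/c4.png",np.hstack([f(S,(220,120,420,320)),f(D,(240,100,440,300))]))
E
```

```text
[0.6801 0.0338 0.3003] [-0.5086 -6.0331  2.5019] f along y -1.2497693553480407 30.00146895647049 0.14902866852332786
r 0.2068172520404957 angle 1.1099683242682004
```

View pics/c4.png

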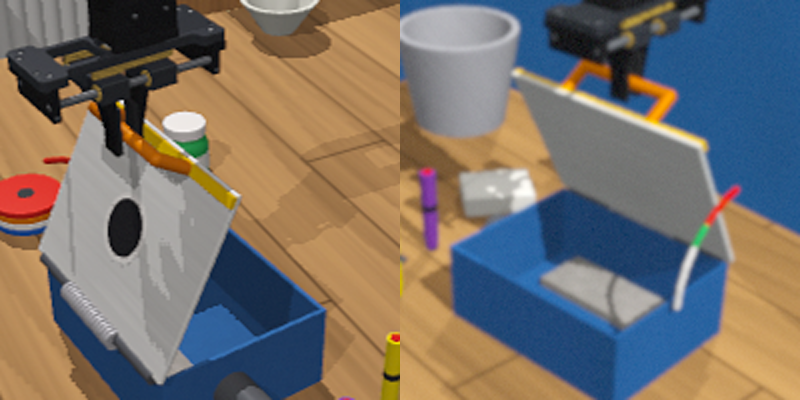

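The lid is well past balance at about 1.1 rad: both views show it steeply open with the bar still held. Bringing it back to about 0.78.

play_rows(
  motion=[
    [[0,-0.01,0.0025,0,0,0],[0,-0.02,0.0055,0,0,0],[0,-0.0295,0.009,0,0,0],[0,-0.039,0.013,0,0,0],[0,-0.048,0.0175,0,0,0],[0,-0.0575,0.0225,0,0,0],[0,-0.061,0.0245,0,0,0],[0,-0.061,0.0245,0,0,0]],
  ],
)

```text
time_s: 19.05
position: [0.6175, 0.0274, 0.2746]
tcp_rot: [[-0.125, 0.992, -0.0], [0.992, 0.125, -0.0], [-0.0, -0.0, -1.0]]
force: [0.4, -3.4, 0.2]
opening: 0.148
grasp_force: 30.0
```

play_rows(
  motion=[
    [[0,0,0,0,0,0],[0,0,0,0,0,0],[0,0,0,0,0,0],[0,0,0,0,0,0],[0,0,0,0,0,0],[0,0,0,0,0,0],[0,0,0,0,0,0],[0,0,0,0,0,0]],
  ],
)

```text
time_s: 19.72
position: [0.6184, 0.0275, 0.2752]
tcp_rot: [[-0.125, 0.992, 0.0], [0.992, 0.125, -0.001], [-0.001, 0.0, -1.0]]
force: [0.0, -4.5, 1.0]
opening: 0.155
grasp_force: 30.0
```

```bash
python3 lid.py
python3 - <<'E'
from m import *
S=imaging.capture("scene"); D=imaging.capture("side"); f=lambda c,b: cv2.resize(c["frame"][b[1]:b[3],b[0]:b[2]][...,::-1],(400,400),interpolation=cv2.INTER_CUBIC)
cv2.imwrite("pics/c5.png",np.hstack([f(S,(220,120,470,370)),f(D,(190,100,440,350))]))
E
```

```text
[0.6184 0.0275 0.2752] [ 0.0147 -4.5134  0.9801] f along y -0.5505399524799978 30.028308033943176 0.1549652564013616
r 0.2065374814289239 angle 0.7831526668842331
```

View pics/c5.png

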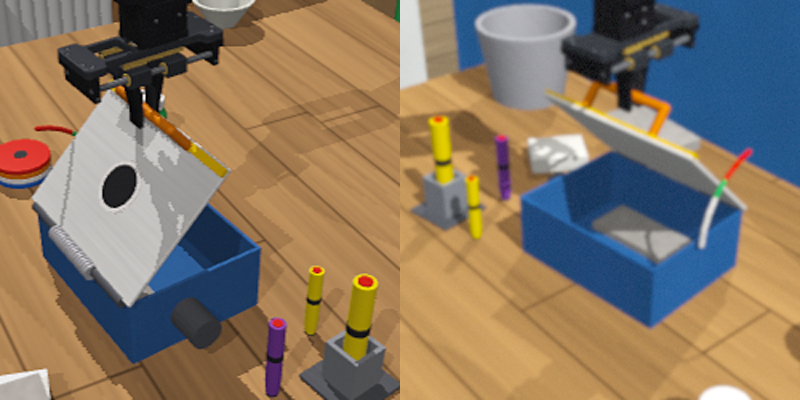

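The lid is held at about 0.78 rad with the scale in the green, the thermometer stands in its cradle, and nothing else has moved.

```bash
python3 -c "
from rig import bot
print(bot.hand_in())"
```

```text
the job is handed in; nothing more can be done
None
```

I handed the job in without getting a verdict back: the thermometer was held steady about 6 cm above the disc for 2 s and is back upright in its cradle, and the lid was raised to about 1.1 rad and is now held at about 0.78 rad (green), with the jar, pads and stone never touched.

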